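Set the seasonings on their saucers

ROBOT

A 7-joint arm with a two-finger parallel gripper is mounted at the origin on a cart in front of the work surface, level with it; the furniture and walls round the work are solid. World frame = base frame: x ahead of the robot, y to its left, z up, the work surface at z = 0. Lengths are in m, angles in rad, forces in N, time in s.
With the tool pointing down it reaches from about 0.425 to 0.925 m from the base axis. Payload 6.8 kg.
Tool frame: the origin (TCP) lies midway between the tips of the shut fingers; the grasp point (between the pads) lies 19 mm behind it; z points along the fingers, y is the line along which they close (so a half turn about z gives the same grasp; the last joint's range is limited). The gripper opens to 85 mm and grips with 20 to 120 N. Pads are 22 mm wide; open, the fingers measure 114 mm over their backs; the gripper's body (76 mm by 85 mm) begins 54 mm behind the grasp point. The pads swing forward as they close: fully open they stand 13 mm farther back than shut.
Start: joints at [1.061, 0.477, 0.022, 1.555, -0.011, 1.109, -0.083], TCP at [0.264, -0.621, 0.208] pointing down, gripper open.
Joint ranges: [-2.96, 2.96], [-0.34, 2.1], [-1.41, 1.46], [0.24, 2.44], [-1.37, 4.51], [0.17, 1.92], [-2.96, 2.96]. Speed limits (rad/s): [2.39, 2.39, 3.14, 3.14, 3.14, 3.14, 3.14].

INTERFACE

Orientations are given as a rotation vector (axis times angle).
In Python, from bench import r gives the robot as it stands. The module is installed in compiled form; this text tells all that it offers.
- The arm moves only by the tool apply_moves, never from a script. Its argument "rows" is a list of rows, each a list of 6 numbers: the shift along the tool's x, y, z scaled (see below), then the turn, a rotation vector about the tool's x, y, z scaled (see below). A call has 1 to 5 rows; each row is the pose to reach, as a shift and turn from the pose commanded when the call began, along the tool's axes at that moment; what a row does not reach only later rows make up. The controller multiplies each number of a shift by 0.25 m and each number of a turn by 90 degrees. A row lasts 1/8 s, in which the tool goes at most 62.5 mm and 10.7 degrees, less where a joint would pass 70% of its speed; a pose out of reach is approached as far as the arm can. A call with a number of a shift or a turn outside -1 to 1 is refused whole. A call with a gripper value outside its range is refused whole. "claw" is the opening, from 0 (shut) to 1 (fully open), set as the call begins (left out, the last holds). The fingers move at their own pace and stop on an object; "newtons" is the grip in N (left out, the last holds). Time passes only in rows, so rows that repeat a pose let the fingers close. It gives the time, the measured TCP pose, the force, the opening and the grip force at its end, in the units of the state.
- r.get_obs(): the state, without advancing time (a new reading comes with each control period).
- r.grab_frame(name): name is "scene" or "side" or "wrist"; returns a dict with "pixels" (384x512x3 uint8, red, green, blue), "intrinsics" (3x3 intrinsics, pixels), "dist" ([k1, k2, p1, p2, k3] as OpenCV has them; the pictures are not rectified), "eye" and "attitude" of the camera in the world. Camera axes: x right, y up, looking along -z (the intrinsics and any distortion apply to the point x, -y, -z); pixel columns grow to the right and rows downward; lengths in m; the calibration is good to about 2 mm. A picture is of the moment at which its call begins. There is no depth.
- r.hand_in(): hands the job in; it is judged then, once.
Trained networks look in a picture, given as the dict that the camera call returned (one of the last four; its "shot" number tells which), for a name from the list of things; names that differ only in an ending like _2 or _b are one class to them, and where a whole thing is asked for, a point or a joint stands for the part that bears it (a point fixed in the world has none). Each returns a list of dicts, best first, with "conf" (0 to 1); they miss things now and then, are a little off and sometimes report something else, mostly with a low value. They report only what shows in the picture. A call takes as long as a camera call. They do not tell look-alikes from the thing itself.
- r.search_frame(picture, thing): "rect" ([left, top, width, height] in pixels, round what is visible of it).
- r.outline_of(picture, thing): "pixels" (384x512 bool, what is visible of it) and "rect" ([left, top, width, height] in pixels, round what is visible of it).
- r.landmark_of(picture, thing): "point" ([column, row] in pixels: a listed point, or the origin of a listed thing).
The state is a dict: "clock": time; "joints": joint angles; "qvel": joint speeds; "tau": joint torques, N m; "tcp_pos": TCP position; "orientation": TCP orientation; "contact_force": force on the tool from outside, world axes, zero at the start; "moment": the same for the moment, N m; "grip_width": finger opening in m; "gripper_force": force on a finger pad.
Only numpy, scipy, OpenCV 4.12 (cv2) and the standard library are available. Lean on these libraries where they do the work, as an engineer would, in place of code of your own. Each camera call takes 0.05 s, during which the arm holds its last target. There are 200 camera calls.

TASK

Set out the four seasonings for lunch: stand each container upright on the saucer that has the colour of its lid (red, black, yellow, grey), flat inside the saucer's rim. One of those saucers is still taken by the grey-topped shaker, which belongs on the grey one. Set everything down gently without dropping or tipping anything, and leave the garlic and the tin where they are.

Things in the scene. Friction and masses are not known exactly. Their poses are not given: they have to be found in the camera images.
- spice_jar: round spice jar with a red lid, brown label; 45 mm across, 106 mm tall, about 0.11 kg, stands on the desk. Origin: centre of the underside, z up; straight enough to be gripped anywhere from 30 to 80 mm up
- chilli_jar: round glass jar of red chilli with a black lid; 65 mm across, 94 mm tall, about 0.33 kg, stands on the desk. Origin: centre of the underside, z up; can be gripped from 30 to 80 mm up
- mustard_jar: round brown jar with a yellow lid; 54 mm across, 85 mm tall, about 0.2 kg, stands on the desk. Origin: centre of the underside, z up; can be gripped from 30 to 60 mm up
- shaker: round clear shaker with white contents and a light grey domed top; body 44 mm across, 90 mm tall, about 0.1 kg. At the start it stands inside the red, the black or the yellow saucer. Origin: centre of the underside, z up; can be gripped from 30 to 70 mm up
- saucer_red: red round plastic saucer fixed to the desk, 78 mm across and 14 mm high with a 5 mm rim; inside the rim it is 68 mm wide with a flat floor 4 mm above the desk. Target of the red-lidded spice jar. Origin: centre of the underside, z up
- saucer_black: black round plastic saucer fixed to the desk, 96 mm across and 14 mm high with a 5 mm rim; inside the rim it is 86 mm wide with a flat floor 4 mm above the desk. Target of the black-lidded chilli jar. Origin: centre of the underside, z up
- saucer_yellow: yellow round plastic saucer fixed to the desk, 86 mm across and 14 mm high with a 5 mm rim; inside the rim it is 76 mm wide with a flat floor 4 mm above the desk. Target of the yellow-lidded jar. Origin: centre of the underside, z up
- saucer_grey: grey round plastic saucer fixed to the desk, 78 mm across and 14 mm high with a 5 mm rim; inside the rim it is 68 mm wide with a flat floor 4 mm above the desk. Target of the grey-topped shaker. Origin: centre of the underside, z up
- garlic: whole garlic bulb, loose, 60 mm across, 59 mm tall, standing among the jars; leave it alone. Origin: centre of the underside
- tin: low food tin with a green and white label, loose, 76 mm across, 58 mm tall, standing among the jars; leave it alone. Origin: centre of the underside
Things that resemble listed ones, but are neither listed nor needed, are in the scene too. Leave any purple look-alike of the chilli_jar alone. What is shaped like the shaker but pink is not meant.

How it is judged:
At the end, for the whole second after the job is handed in: Each container stands upright (within 0.1 rad) and at rest, released, on the floor of the saucer of its lid's colour, centres within 15 mm of each other: spice jar on red, chilli jar on black, yellow-lidded jar on yellow, shaker on grey; the garlic and the tin are within 25 mm of where they stood (horizontal distance between spice_jar and saucer_red below 0.015 m and z of spice_jar in the frame of saucer_red between 0.001 and 0.008 m and angle between each of spice_jar, chilli_jar, mustard_jar, shaker's own z axis and vertical below 0.1 rad and linear speed of each of spice_jar, chilli_jar, mustard_jar, shaker below 0.02 m/s and horizontal distance between chilli_jar and saucer_black below 0.015 m and z of chilli_jar in the frame of saucer_black between 0.001 and 0.008 m and horizontal distance between mustard_jar and saucer_yellow below 0.015 m and z of mustard_jar in the frame of saucer_yellow between 0.001 and 0.008 m and horizontal distance between shaker and saucer_grey below 0.015 m and z of shaker in the frame of saucer_grey between 0.001 and 0.008 m and distance of each of garlic, tin from where it was at the start of the episode below 0.025 m); the robot touches nothing.
It fails at once if a seasoning container is tipped over (angle between any of spice_jar, chilli_jar, mustard_jar, shaker's own z axis and vertical above 0.8 rad).
It fails at once if a seasoning container is dropped (falls freely, out of the fingers, by more than about 25 mm) ((contact force between spice_jar and the fingers below 0.02 N and linear speed of spice_jar above 0.7 m/s) or (contact force between chilli_jar and the fingers below 0.02 N and linear speed of chilli_jar above 0.7 m/s) or (contact force between mustard_jar and the fingers below 0.02 N and linear speed of mustard_jar above 0.7 m/s) or (contact force between shaker and the fingers below 0.02 N and linear speed of shaker above 0.7 m/s)).
It fails at once if the garlic or the tin is moved by more than 25 mm (distance of any of garlic, tin from where it was at the start of the episode above 0.025 m).
It also fails if it takes over 104 s, if anything falls off the work surface, if the arm or the gripper's body presses on something with over 40 N, if the wrist force passes 120 N, or if a joint passes its speed limit or range.

## Working session

There is one attempt and no reset: what is moved stays moved. The work goes in short steps, Python scripts to look and compute and a tool call to move; the robot and the scene stay as the last step left them, time stands still between calls to the robot, and variables do not carry over. Pictures are saved under pics/ and viewed, at most 14 in all, crops included, and the job is handed in when it is done.

Besides the shell and the picture viewer there is one more tool, called as name(argument=value, ...), one argument or row to a line, values as JSON. apply_moves: Moves the arm, as the interface text tells. Its arguments: {"type":"object","properties":{"rows":{"type":"array","items":{"type":"array","items":{"type":"number"}}},"claw":{"type":"number"},"newtons":{"type":"number"}},"required":["rows"]}

```bash
mkdir -p pics
cat > h.py <<'E'
import numpy as np, cv2
from scipy.spatial.transform import Rotation as R
from bench import r
def cam(f):
    A=np.array(f["attitude"],float)
    if A.shape!=(3,3): A=R.from_rotvec(A).as_matrix() if A.size==3 else R.from_quat(A).as_matrix()
    return A,np.array(f["eye"],float),np.array(f["intrinsics"],float),np.array(f["dist"],float)
def ray(f,px):
    A,e,K,d=cam(f)
    u=cv2.undistortPoints(np.array(px,float).reshape(-1,1,2),K,d).reshape(-1,2)
    return e,np.c_[u[:,0],-u[:,1],-np.ones(len(u))]@A.T
def onz(f,px,z):
    e,v=ray(f,px); return e+v*((z-e[2])/v[:,2])[:,None]
def proj(f,P):
    A,e,K,d=cam(f); p=(np.array(P,float).reshape(-1,3)-e)@A
    p=p*[1,-1,-1]
    return cv2.projectPoints(p,np.zeros(3),np.zeros(3),K,d)[0].reshape(-1,2)
def save(f,n): cv2.imwrite(f"pics/{n}.png",f["pixels"][:,:,::-1])
E
python3 - <<'E'
from h import *
print(r.get_obs())
things="spice_jar chilli_jar mustard_jar shaker saucer_red saucer_black saucer_yellow saucer_grey garlic tin".split()
for c in ("scene","side","wrist"):
    f=r.grab_frame(c); save(f,c+"0"); print(c,f["eye"],f["attitude"],f["dist"])
    for t in things:
        for m in r.landmark_of(f,t)[:3]:
            if m["conf"]>.2: print(t,round(m["conf"],2),np.round(m["point"]),np.round(onz(f,m["point"],0)[0],3))
E
cd pics; python3 -c "
import cv2,numpy as np
cv2.imwrite('a.png',cv2.imread('scene0.png'))"
```

```text
{'clock': 0.0, 'joints': array([ 1.06090431,  0.47779249,  0.02234269,  1.55647151, -0.01150744,
        1.10929067, -0.08307776]), 'qvel': array([ 1.42470032e-03, -1.14884918e-03,  1.79937942e-03,  1.13662000e-03,
        3.96279761e-06, -1.00858488e-03,  4.69088539e-04]), 'tau': array([-7.36893326e-04, -5.96445608e+01,  1.60724223e+00, -2.81193835e+01,
        1.23265429e-02,  9.34201526e-03,  2.18103219e-05]), 'tcp_pos': array([ 0.26370282, -0.62065995,  0.20722244]), 'orientation': array([-3.07666690e+00, -6.26602156e-01,  7.74710723e-04]), 'contact_force': array([-0.08952911, -0.0988922 , -0.07623034]), 'moment': array([-0.02251499, -0.0210224 , -0.06808722]), 'gripper_force': 0.0, 'grip_width': 0.08561794544367625}
scene [0.21400754 0.63658232 0.85753834] [ 0.24653274 -0.94714532 -2.51097231] [0.02378964 0.         0.         0.         0.        ]
spice_jar 0.72 [345. 149.] [ 0.448 -0.299  0.   ]
spice_jar 0.57 [249. 323.] [0.436 0.273 0.   ]
chilli_jar 0.84 [306. 223.] [ 0.436 -0.013  0.   ]
mustard_jar 0.62 [269. 265.] [0.462 0.131 0.   ]
shaker 0.92 [284. 154.] [ 0.588 -0.2
[... 627 characters left out ...]
4  0.   ]
shaker 0.81 [216. 208.] [0.688 0.011 0.   ]
shaker 0.59 [266. 176.] [ 0.57  -0.233  0.   ]
saucer_red 0.56 [243. 243.] [0.594 0.181 0.   ]
saucer_black 0.63 [259. 181.] [ 0.587 -0.194 -0.   ]
saucer_black 0.25 [309. 190.] [ 0.435 -0.142  0.   ]
saucer_yellow 0.57 [310. 206.] [ 0.438 -0.029  0.   ]
saucer_yellow 0.55 [261. 195.] [ 0.574 -0.085  0.   ]
saucer_yellow 0.29 [304. 173.] [ 0.446 -0.283  0.   ]
saucer_grey 0.62 [258. 219.] [0.572 0.06  0.   ]
garlic 0.41 [304. 189.] [ 0.449 -0.151 -0.   ]
tin 0.62 [308. 208.] [ 0.442 -0.018 -0.   ]
wrist [ 0.32862558 -0.59327742  0.37316111] [-0.24681846  0.16383288 -1.15950295] [-0.09493849  0.          0.          0.          0.        ]
```

View pics/scene0.png

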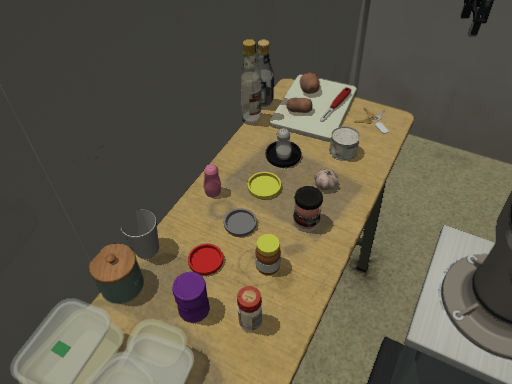

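View pics/side0.png

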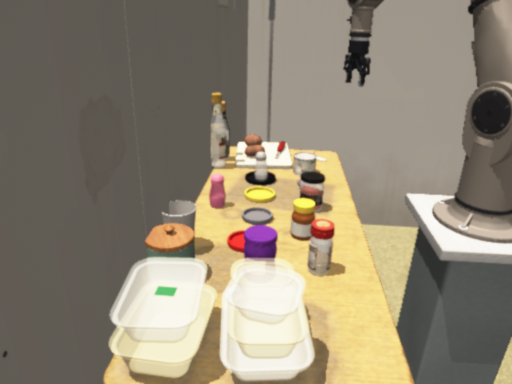

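The pictures show the shaker on the black saucer at (284,150) in the scene view. Yellow is at (264,185), grey (240,222) and red (206,259). The jars are in the nearer row: chilli (308,210), mustard (268,255), spice (249,310). The garlic is at (326,180) and the tin at (344,144). The pink and purple items are decoys. Next I'll refine the positions by fitting silhouettes.

```bash
cat > fit.py <<'E'
from h import *
from scipy.optimize import least_squares
D=dict(spice_jar=(.0225,.106,0,.435,.27),chilli_jar=(.0325,.094,0,.435,-.015),mustard_jar=(.027,.085,0,.46,.13),shaker=(.022,.090,.004,.588,-.205),
 saucer_red=(.039,.014,0,.587,.183),saucer_black=(.048,.014,0,.59,-.205),saucer_yellow=(.043,.014,0,.58,-.07),saucer_grey=(.039,.014,0,.577,.065),garlic=(.03,.059,0,.442,-.15),tin=(.038,.058,0,.45,-.3))
a=np.linspace(0,2*np.pi,60)
def rect(f,x,y,R_,h,z):
    P=np.r_[np.c_[x+R_*np.cos(a),y+R_*np.sin(a),0*a+z],np.c_[x+R_*np.cos(a),y+R_*np.sin(a),0*a+z+h]]
    p=proj(f,P); return np.r_[p.min(0),p.max(0)]
def fit(frames,names=D,near=25,guess=None):
    out={}
    for t in names:
        R_,h,z,x0,y0=D[t]
        if guess and t in guess: x0,y0=guess[t]
        obs=[]
        for f in frames:
            g=rect(f,x0,y0,R_,h,z); gc=(g[:2]+g[2:])/2
            for m in r.outline_of(f,t):
                b=np.array(m["rect"],float); b=np.r_[b[:2],b[:2]+b[2:]]
                if np.abs((b[:2]+b[2:])/2-gc).max()<near and m["conf"]>.2: obs.append((f,b)); break
        if not obs: print(t,"none"); continue
        s=least_squares(lambda q:np.concatenate([rect(f,*q,R_,h,z)-b for f,b in obs]),[x0,y0],loss="soft_l1",f_scale=1.5)
        out[t]=s.x; print(t,len(obs),np.round(s.x,4),*[np.round(rect(f,*s.x,R_,h,z)-b,1) for f,b in obs])
    return out
E
python3 - <<'E'
from fit import *
fit([r.grab_frame("scene"),r.grab_frame("side")])
E
```

```text
spice_jar 2 [0.4326 0.27  ] [ 0.6 -0.  -0.2  0.3] [-1.6  3.1  0.6 -2. ]
chilli_jar 2 [ 0.4383 -0.0197] [-0.7 -1.5  1.4  0.8] [-2.4 -0.9  0.9  4.4]
mustard_jar 2 [0.4624 0.1354] [-0.1 -2.7  1.5  1.7] [-0.3  0.5 -0.8  0.9]
shaker 2 [ 0.5778 -0.1894] [ 0.4 -1.8  2.5  5.3] [-4.2 -0.2 -0.7  3.6]
saucer_red 1 [0.5928 0.1817] [-2.5  0.   2.6 -0.1]
saucer_black 2 [ 0.5861 -0.198 ] [-0.7  0.6  0.6 -0.5] [ 2.  -0.4 -1.9  0.3]
saucer_yellow 2 [ 0.5796 -0.0701] [-0.1 -2.2  0.4  0.7] [-2.2 -0.7  1.6  3.7]
saucer_grey 2 [0.5742 0.0603] [-0.1  0.5 -0.7 -1.7] [ 1.4 -0.2 -0.1  0.8]
garlic 1 [ 0.4499 -0.1599] [ -4.  -13.3   3.    2.9]
tin 2 [ 0.4453 -0.2871] [ 0.9  0.9 -0.2 -2.3] [-2.   0.8  0.8  1.8]
```

apply_moves(
  rows=[
    [0,0,-0.2,0,0,0.08],
    [0,0,-0.4,0,0,0.16],
    [0,0,-0.5,0,0,0.254],
    [0,0,-0.5,0,0,0.254],
  ],
  claw=1,
)

```text
clock: 3.25
tcp_pos: [0.2645, -0.6223, 0.3359]
orientation: [3.137, 0.005, 0.003]
contact_force: [-0.8, -0.4, -0.0]
grip_width: 0.0853
gripper_force: 0.0
```

apply_moves(
  rows=[
    [0.1,-0.22,0,0,0,0],
    [0.22,-0.44,0,0,0,0],
    [0.34,-0.66,0,0,0,0],
    [0.46,-0.88,0,0,0,0],
  ],
)

```text
clock: 3.75
tcp_pos: [0.3784, -0.3989, 0.3317]
orientation: [-3.14, -0.008, 0.002]
contact_force: [1.4, 0.4, -0.1]
grip_width: 0.0853
gripper_force: 0.0
```

apply_moves(
  rows=[
    [0.12,-0.22,0,0,0,0],
    [0.25,-0.44,0,0,0,0],
    [0.4,-0.66,0,0,0,0],
    [0.5,-0.85,0,0,0,0],
    [0.5,-0.85,0,0,0,0],
  ],
)

```text
clock: 4.38
tcp_pos: [0.5042, -0.1825, 0.3318]
orientation: [-3.139, -0.023, 0.002]
contact_force: [0.4, -0.6, 0.2]
grip_width: 0.0855
gripper_force: 0.0
```

Run:
```python
from fit import *
f=r.grab_frame("wrist"); save(f,"w1"); print(r.get_obs()["tcp_pos"],f["eye"])
for t in ("shaker","saucer_black","garlic","saucer_yellow","chilli_jar"):
    try: fit([f],[t],near=60)
    except Exception as e: print(e)
```

```text
[ 0.50281139 -0.18597117  0.33177658] [ 0.57461511 -0.18124252  0.49660283]
shaker 1 [ 0.5863 -0.1941] [-1.8 -1.8  1.8  2.2]
saucer_black 1 [ 0.5901 -0.1969] [-0.6 -0.8  0.6  1. ]
garlic none
saucer_yellow 1 [ 0.5833 -0.0733] [-0.   0.3  0.  -0.3]
chilli_jar 1 [ 0.4364 -0.0141] [-1.3 -3.   1.7  2.5]
```

View pics/w1.png

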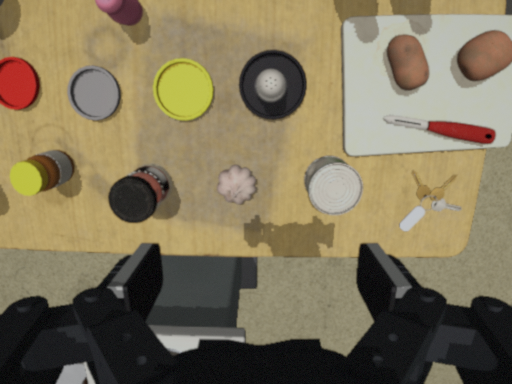

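Nearly overhead view: shaker in the black saucer at (271,85), yellow (183,90), grey (95,93), red (15,82). The chilli jar's base is near (155,178) and the garlic is at (237,184).

Run:
```python
from fit import *
f=r.grab_frame("wrist"); o=r.get_obs(); print(o["tcp_pos"],o["orientation"])
fit([f],["saucer_black","saucer_grey","mustard_jar","shaker"],near=60)
```

```text
[ 0.50182855 -0.18995637  0.33298247] [ 3.14135636e+00  7.72143424e-04 -6.65127612e-04]
saucer_black 1 [ 0.5866 -0.1963] [ 0.9  0.8 -0.9 -0.9]
saucer_grey 1 [0.5742 0.0633] [-1.1  0.7  1.1 -0.8]
mustard_jar 1 [0.4691 0.1343] [-1.8 -1.3  2.   1.3]
shaker 1 [ 0.5837 -0.195 ] [-1.8 -2.2  1.8  2.8]
```

apply_moves(
  rows=[
    [0.16,0.02,0.1,0,0,0],
    [0.335,0.04,0.3,0,0,0],
    [0.335,0.04,0.5,0,0,0],
    [0.335,0.04,0.6,0,0,0],
    [0.335,0.04,0.6,0,0,0],
  ],
)

```text
clock: 5.55
tcp_pos: [0.5848, -0.1981, 0.181]
orientation: [-3.14, -0.004, 0.007]
contact_force: [-0.7, 0.7, 1.6]
grip_width: 0.0852
gripper_force: 0.0
```

apply_moves(
  rows=[
    [0,-0.015,0.2,0,0,0],
    [0,-0.015,0.4,0,0,0],
    [0,-0.015,0.52,0,0,0],
    [0,-0.015,0.59,0,0,0],
    [0,-0.015,0.59,0,0,0],
  ],
)

```text
clock: 6.18
tcp_pos: [0.5866, -0.1946, 0.036]
orientation: [3.142, 0.004, 0.0]
contact_force: [0.3, -1.6, 0.7]
grip_width: 0.0856
gripper_force: 0.0
```

apply_moves(
  rows=[
    [0,0,0,0,0,0],
    [0,0,0,0,0,0],
    [0,0,0,0,0,0],
    [0,0,0,0,0,0],
    [0,0,0,0,0,0],
  ],
  claw=0.3,
  newtons=25,
)

```text
clock: 6.8
tcp_pos: [0.5872, -0.1947, 0.0369]
orientation: [3.141, 0.004, 0.003]
contact_force: [-0.5, -0.5, 5.9]
grip_width: 0.0328
gripper_force: 24.7
```

Run:
```python
from fit import *
o=[]
for c in ("scene","side"):
    f=r.grab_frame(c); p=proj(f,[.587,-.195,.05])[0].astype(int); x,y=np.clip(p-50,0,None)
    o.append(cv2.resize(f["pixels"][y:y+100,x:x+100,::-1],(390,390),interpolation=2))
w=cv2.resize(r.grab_frame("wrist")["pixels"][:,:,::-1],(390,292))
cv2.imwrite("pics/g1.png",np.hstack(o)); print(r.get_obs()["grip_width"])
```

```text
0.03312083846240731
```

View pics/g1.png

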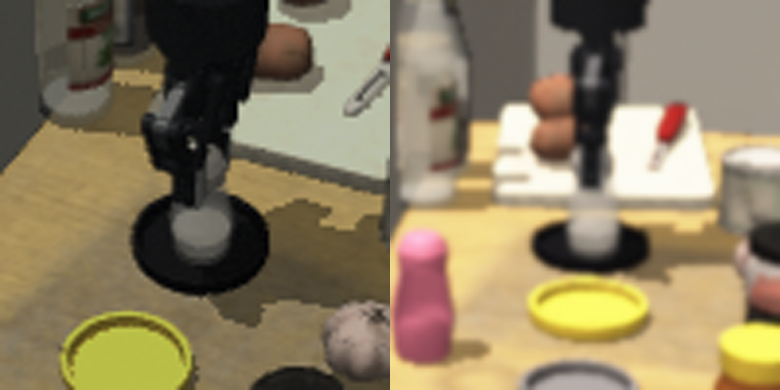

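The hand grips the shaker centrally at its waist, so the 33 mm opening makes sense. Lifting.

apply_moves(
  rows=[
    [0,0,-0.08,0,0,0],
    [0,0,-0.2,0,0,0],
    [0,-0.12,-0.28,0,0,0],
    [0,-0.28,-0.28,0,0,0],
    [-0.02,-0.44,-0.28,0,0,0],
  ],
  newtons=40,
)

```text
clock: 7.58
tcp_pos: [0.5815, -0.0834, 0.1072]
orientation: [3.142, 0.004, 0.003]
contact_force: [-0.2, 0.7, -1.1]
grip_width: 0.0323
gripper_force: 39.4
```

apply_moves(
  rows=[
    [0,-0.16,0,0,0,0],
    [-0.02,-0.34,0,0,0,0],
    [-0.03,-0.5,0,0,0,0],
    [-0.03,-0.59,0,0,0,0],
    [-0.03,-0.59,0,0,0,0],
  ],
)

```text
clock: 8.2
tcp_pos: [0.5731, 0.0655, 0.1067]
orientation: [-3.141, -0.011, -0.001]
contact_force: [-0.3, -0.8, -0.7]
grip_width: 0.0325
gripper_force: 39.4
```

Run:
```python
from fit import *
f=r.grab_frame("scene");g=r.grab_frame("side")
o=r.get_obs(); t=o["tcp_pos"]; print(t,o["orientation"],o["grip_width"],o["gripper_force"])
D["shaker"]=(.022,.09,t[2]-.037+.004,t[0],t[1])
fit([f,g],["shaker","saucer_grey"])
w=r.grab_frame("wrist"); fit([w],["saucer_red","saucer_grey","spice_jar"],near=60)
```

```text
[0.57316751 0.06195415 0.10621895] [3.14079496e+00 3.63972770e-03 4.27065134e-04] 0.032220312259076955 39.42152123582446
shaker 2 [0.563  0.0693] [-0.7 -3.5  2.3  5.4] [-3.5 -4.4  0.8  2.5]
saucer_grey 2 [0.5704 0.0633] [-0.8 -1.4 -1.7 -1.9] [2.9 1.1 1.6 1.5]
saucer_red 1 [0.5921 0.1869] [-0.3 -0.6  0.3  0.7]
saucer_grey 1 [0.5757 0.0618] [-0.1 -2.9  0.1 15.2]
spice_jar 1 [0.4354 0.2703] [-44.1  -1.4   2.6  62.8]
```

apply_moves(
  rows=[
    [0.012,-0.004,0.12,0,0,0],
    [0.012,-0.004,0.2,0,0,0],
    [0.012,-0.004,0.25,0,0,0],
    [0.012,-0.004,0.265,0,0,0],
    [0.012,-0.004,0.27,0,0,0],
  ],
)

```text
clock: 9.32
tcp_pos: [0.5765, 0.064, 0.0385]
orientation: [-3.141, -0.004, -0.001]
contact_force: [-0.3, -0.6, -1.7]
grip_width: 0.0324
gripper_force: 39.4
```

apply_moves(
  rows=[
    [0,0,0.004,0,0,0],
    [0,0,0.008,0,0,0],
    [0,0,0.008,0,0,0],
  ],
)

```text
clock: 9.7
tcp_pos: [0.5768, 0.0641, 0.0371]
orientation: [-3.141, -0.004, -0.002]
contact_force: [-0.3, -0.0, 5.1]
grip_width: 0.032
gripper_force: 40.2
```

apply_moves(
  rows=[
    [0,0,0,0,0,0],
    [0,0,0,0,0,0],
    [0,0,0,0,0,0],
  ],
  claw=1,
)

```text
clock: 10.07
tcp_pos: [0.576, 0.064, 0.0361]
orientation: [3.142, 0.004, -0.0]
contact_force: [-0.3, 0.7, 0.9]
grip_width: 0.0839
gripper_force: 0.0
```

apply_moves(
  rows=[
    [0,0,-0.12,0,0,0],
    [0,0,-0.35,0,0,0],
    [-0.1,0,-0.58,0,0,0],
    [-0.3,0.1,-0.7,0,0,0],
    [-0.5,0.3,-0.7,0,0,0],
  ],
)

```text
clock: 10.7
tcp_pos: [0.4583, -0.0041, 0.2137]
orientation: [-3.141, -0.01, -0.009]
contact_force: [0.5, -1.1, 0.0]
grip_width: 0.0855
gripper_force: 0.0
```

apply_moves(
  rows=[
    [0,0,0,0,0,0],
    [0,0,0,0,0,0],
  ],
)

```text
clock: 10.95
tcp_pos: [0.4582, -0.0048, 0.2114]
orientation: [-3.141, -0.004, -0.002]
contact_force: [0.2, -0.1, -0.5]
grip_width: 0.0855
gripper_force: 0.0
```

Run:
```python
from fit import *
D["shaker"]=(.022,.09,.004,.576,.063)
f=r.grab_frame("wrist");g=r.grab_frame("side"); save(f,"w2")
o=r.get_obs(); print(o["tcp_pos"],o["orientation"])
fit([f],["shaker","saucer_grey","chilli_jar","saucer_yellow"],near=60)
fit([g],["shaker"])
```

```text
[ 0.45859996 -0.0039595   0.2111018 ] [-3.14107909e+00 -6.49186999e-03 -4.30221186e-04]
shaker 1 [0.5706 0.0589] [-1.8 -1.4  7.   5.8]
saucer_grey 1 [0.5746 0.06  ] [ 0.6  0.2 -0.6 -0.2]
chilli_jar 1 [ 0.4403 -0.0138] [-3.9 -1.9  3.9  1.7]
saucer_yellow 1 [ 0.5807 -0.0732] [ 0.9 -1.  -0.9  1.1]
shaker 1 [0.5662 0.0529] [-2.8 -7.9  2.5  1.5]
```

View pics/w2.png

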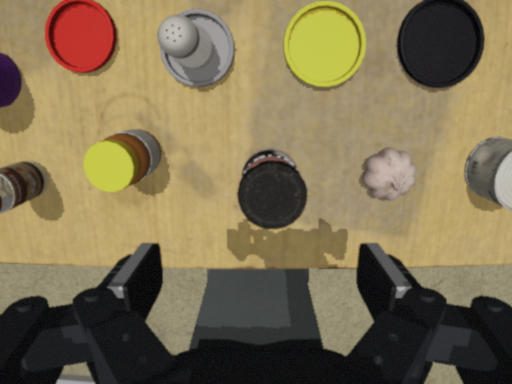

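Shaker stands inside the grey saucer (197,48). The chilli lid is at (272,193), clear of the garlic at (389,174).

apply_moves(
  rows=[
    [-0.08,0.04,0.2,0,0,0],
    [-0.08,0.04,0.38,0,0,0],
    [-0.08,0.04,0.42,0,0,0],
    [-0.08,0.04,0.42,0,0,0],
  ],
)

```text
clock: 11.8
tcp_pos: [0.4383, -0.0147, 0.1064]
orientation: [-3.141, -0.005, 0.001]
contact_force: [0.3, 0.2, -0.1]
grip_width: 0.0854
gripper_force: 0.0
```

apply_moves(
  rows=[
    [0,0,0.1,0,0,0],
    [0,0,0.2,0,0,0],
    [0,0,0.27,0,0,0],
    [0,0,0.305,0,0,0],
    [0,0,0.305,0,0,0],
  ],
)

```text
clock: 12.42
tcp_pos: [0.4387, -0.0149, 0.0305]
orientation: [3.142, 0.005, 0.002]
contact_force: [0.2, 0.3, -0.8]
grip_width: 0.0857
gripper_force: 0.0
```

apply_moves(
  rows=[
    [0,0,0,0,0,0],
    [0,0,0,0,0,0],
    [0,0,0,0,0,0],
    [0,0,0,0,0,0],
  ],
  claw=0.5,
  newtons=40,
)

```text
clock: 12.92
tcp_pos: [0.4388, -0.0153, 0.031]
orientation: [3.141, 0.003, 0.003]
contact_force: [-1.2, -1.7, 5.8]
grip_width: 0.0625
gripper_force: 42.1
```

apply_moves(
  rows=[
    [0,0,-0.08,0,0,0],
    [0,0,-0.22,0,0,0],
    [0.1,0,-0.34,0,0,0],
    [0.25,0.08,-0.36,0,0,0],
    [0.4,0.2,-0.36,0,0,0],
  ],
  newtons=60,
)

```text
clock: 13.55
tcp_pos: [0.5393, -0.0642, 0.1211]
orientation: [-3.141, -0.008, -0.003]
contact_force: [0.6, 0.3, -3.7]
grip_width: 0.0614
gripper_force: 66.8
```

apply_moves(
  rows=[
    [0.1,0.15,0,0,0,0],
    [0.19,0.32,0,0,0,0],
    [0.195,0.46,0,0,0,0],
    [0.195,0.525,0,0,0,0],
    [0.195,0.525,0,0,0,0],
  ],
)

```text
clock: 14.18
tcp_pos: [0.5861, -0.1965, 0.1196]
orientation: [-3.141, -0.001, 0.002]
contact_force: [0.3, 0.9, -3.9]
grip_width: 0.0621
gripper_force: 66.7
```

Run:
```python
from fit import *
f=r.grab_frame("scene");g=r.grab_frame("side");w=r.grab_frame("wrist")
o=r.get_obs(); t=o["tcp_pos"]; print(t,o["orientation"],o["grip_width"],o["gripper_force"])
D["chilli_jar"]=(.0325,.094,t[2]-.031,t[0],t[1])
fit([f,g],["chilli_jar"]); save(w,"w3")
fit([w],["saucer_black"],near=60)
```

```text
[ 0.58707637 -0.19325666  0.11991039] [-3.14015929e+00 -8.51709137e-03  2.66356630e-04] 0.06174428425317424 66.65768727340037
chilli_jar 2 [ 0.587  -0.1928] [ 0.2 -0.2  1.1  1.8] [-1.9  0.2 -0.4 -1. ]
saucer_black 1 [ 0.5904 -0.1961] [-0.2 -2.6  0.2 27.2]
```

View pics/w3.png

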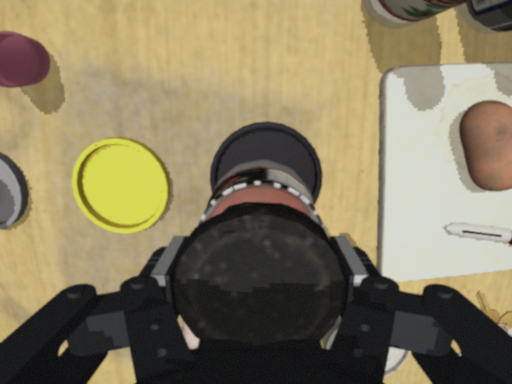

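The jar is held square, and the black saucer lies below it at (266,175). Lowering.

apply_moves(
  rows=[
    [0.007,0.005,0.12,0,0,0],
    [0.007,0.005,0.22,0,0,0],
    [0.007,0.005,0.29,0,0,0],
    [0.007,0.005,0.325,0,0,0],
    [0.007,0.005,0.33,0,0,0],
  ],
)

```text
clock: 15.1
tcp_pos: [0.5889, -0.1968, 0.0372]
orientation: [-3.141, -0.005, 0.0]
contact_force: [0.9, 0.2, -3.6]
grip_width: 0.0618
gripper_force: 66.7
```

apply_moves(
  rows=[
    [0,0,0.004,0,0,0],
    [0,0,0.008,0,0,0],
    [0,0,0.012,0,0,0],
    [0,0,0.012,0,0,0],
  ],
)

```text
clock: 15.6
tcp_pos: [0.5894, -0.1972, 0.0353]
orientation: [3.141, 0.004, 0.002]
contact_force: [0.2, 0.2, 2.5]
grip_width: 0.0616
gripper_force: 67.0
```

apply_moves(
  rows=[
    [0,0,0,0,0,0],
    [0,0,0,0,0,0],
    [0,0,0,0,0,0],
  ],
  claw=1,
)

```text
clock: 15.98
tcp_pos: [0.589, -0.1971, 0.0345]
orientation: [3.142, 0.004, 0.0]
contact_force: [-0.3, -0.5, 0.1]
grip_width: 0.0855
gripper_force: 0.0
```

apply_moves(
  rows=[
    [0,0,-0.12,0,0,0],
    [0,0,-0.32,0,0,0],
    [0,0,-0.54,0,0,0],
    [-0.1,-0.2,-0.7,0,0,0],
    [-0.22,-0.4,-0.7,0,0,0],
  ],
)

```text
clock: 16.6
tcp_pos: [0.536, -0.0977, 0.2126]
orientation: [3.141, 0.001, 0.011]
contact_force: [0.2, 1.0, -0.6]
grip_width: 0.0854
gripper_force: 0.0
```

apply_moves(
  rows=[
    [-0.1,-0.2,0,0,0,0],
    [-0.2,-0.42,0,0,0,0],
    [-0.25,-0.64,0,0,0,0],
    [-0.26,-0.84,0,0,0,0],
    [-0.26,-0.88,0,0,0,0],
  ],
)

```text
clock: 17.23
tcp_pos: [0.4678, 0.1257, 0.2098]
orientation: [-3.14, -0.014, -0.001]
contact_force: [0.1, -0.4, -1.1]
grip_width: 0.0851
gripper_force: 0.0
```

apply_moves(
  rows=[
    [0,0,0,0,0,0],
    [0,0,0,0,0,0],
  ],
)

```text
clock: 17.48
tcp_pos: [0.4687, 0.1199, 0.2092]
orientation: [3.141, 0.0, -0.0]
contact_force: [-0.7, -0.5, -0.0]
grip_width: 0.0858
gripper_force: 0.0
```

Run:
```python
from fit import *
D["shaker"]=(.022,.09,.004,.576,.063)
f=r.grab_frame("wrist"); save(f,"w4")
o=r.get_obs(); print(o["tcp_pos"],o["orientation"])
fit([f],["mustard_jar","saucer_grey","saucer_red","spice_jar","shaker"],near=60)
D["chilli_jar"]=(.0325,.094,.004,.589,-.197)
fit([r.grab_frame("side"),r.grab_frame("scene")],["chilli_jar","shaker"])
```

```text
[0.4686751  0.11994284 0.20913645] [ 3.14088731e+00  4.71076995e-07 -4.74106225e-04]
mustard_jar 1 [0.4686 0.1328] [-4.2 -3.2  4.1  2.2]
saucer_grey 1 [0.5755 0.062 ] [-0.3 -0.3  0.3  0.4]
saucer_red 1 [0.5922 0.1874] [ 1.6  0.1 -1.7 -0.2]
spice_jar 1 [0.4355 0.2694] [-1.6 -0.3  3.4  0.3]
shaker 1 [0.5709 0.0724] [-10.1  -1.3   1.8   4.3]
chilli_jar 2 [ 0.5888 -0.21  ] [-0.3 -2.5  0.2  1.4] [-15.1 -30.1   6.4   2.8]
shaker 2 [0.5699 0.0675] [-3.7 -1.5  0.7  1.6] [ 0.1 -2.7  0.6  4.8]
```

View pics/w4.png

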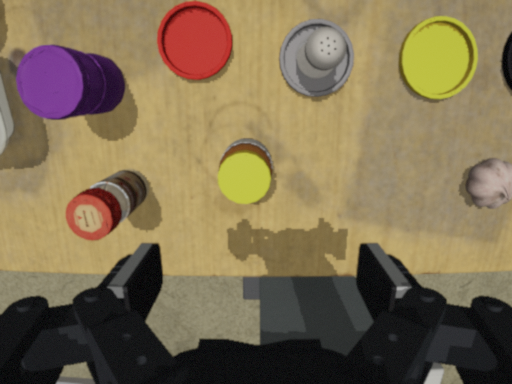

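Shaker is centred in the grey saucer; the mustard lid is at (245,178).

apply_moves(
  rows=[
    [-0.005,-0.054,0.2,0,0,0],
    [-0.005,-0.054,0.38,0,0,0],
    [-0.005,-0.054,0.5,0,0,0],
    [-0.005,-0.054,0.62,0,0,0],
    [-0.005,-0.054,0.7,0,0,0],
  ],
)

```text
clock: 18.7
tcp_pos: [0.4666, 0.1351, 0.033]
orientation: [3.141, 0.005, -0.002]
contact_force: [-0.3, -0.1, 0.7]
grip_width: 0.0857
gripper_force: 0.0
```

apply_moves(
  rows=[
    [0,0,0.04,0,0,0],
    [0,0,0.045,0,0,0],
    [0,0,0.045,0,0,0],
  ],
)

```text
clock: 19.08
tcp_pos: [0.4677, 0.1355, 0.0237]
orientation: [-3.141, -0.004, -0.002]
contact_force: [-0.1, 0.6, -0.5]
grip_width: 0.0855
gripper_force: 0.0
```

apply_moves(
  rows=[
    [0,0,0,0,0,0],
    [0,0,0,0,0,0],
    [0,0,0,0,0,0],
    [0,0,0,0,0,0],
  ],
  claw=0.4,
  newtons=40,
)

```text
clock: 19.58
tcp_pos: [0.468, 0.1352, 0.0241]
orientation: [-3.142, -0.004, -0.003]
contact_force: [-0.9, -1.2, 8.3]
grip_width: 0.0511
gripper_force: 40.2
```

apply_moves(
  rows=[
    [0,0,-0.08,0,0,0],
    [0,0,-0.22,0,0,0],
    [0,0.1,-0.34,0,0,0],
    [0,0.28,-0.36,0,0,0],
    [0.02,0.46,-0.36,0,0,0],
  ],
  newtons=50,
)

```text
clock: 20.2
tcp_pos: [0.4725, 0.0192, 0.1139]
orientation: [3.141, 0.006, 0.002]
contact_force: [0.8, -0.5, -1.2]
grip_width: 0.0505
gripper_force: 52.6
```

apply_moves(
  rows=[
    [0.04,0.15,0,0,0,0],
    [0.16,0.28,0,0,0,0],
    [0.32,0.36,0,0,0,0],
    [0.43,0.375,0,0,0,0],
    [0.438,0.375,0,0,0,0],
  ],
)

```text
clock: 20.82
tcp_pos: [0.5835, -0.0736, 0.1128]
orientation: [-3.141, -0.003, -0.001]
contact_force: [-0.9, 0.3, -2.5]
grip_width: 0.0505
gripper_force: 52.6
```

apply_moves(
  rows=[
    [0,0,0,0,0,0],
    [0,0,0,0,0,0],
  ],
)

```text
clock: 21.08
tcp_pos: [0.581, -0.0729, 0.1129]
orientation: [3.142, 0.005, -0.002]
contact_force: [0.4, 1.0, -1.8]
grip_width: 0.0503
gripper_force: 52.6
```

Run:
```python
from fit import *
f=r.grab_frame("scene");g=r.grab_frame("side")
o=r.get_obs(); t=o["tcp_pos"]; print(t,o["orientation"],o["grip_width"],o["gripper_force"])
D["mustard_jar"]=(.027,.085,t[2]-.024,t[0],t[1])
fit([f,g],["mustard_jar"])
w=r.grab_frame("wrist"); fit([w],["saucer_yellow"],near=60)
D["chilli_jar"]=(.0325,.094,.004,.589,-.197)
fit([w],["chilli_jar"],near=60)
```

```text
[ 0.58144059 -0.07297841  0.11316038] [ 3.14145748e+00  4.98777359e-03 -7.09911545e-04] 0.050925430647441775 52.577433502301574
mustard_jar 2 [ 0.5755 -0.0666] [-1.1 -2.4  4.   2. ] [-0.3 -1.4 -0.3  2.5]
saucer_yellow 1 [ 0.5828 -0.0727] [-0.6 -2.5  0.6 23.1]
chilli_jar 1 [ 0.5917 -0.1926] [-8.  -4.2  2.2  3.1]
```

apply_moves(
  rows=[
    [0.005,0,0.12,0,0,0],
    [0.005,0,0.22,0,0,0],
    [0.005,0,0.29,0,0,0],
    [0.005,0,0.322,0,0,0],
    [0.005,0,0.328,0,0,0],
  ],
)

```text
clock: 22.05
tcp_pos: [0.5836, -0.0731, 0.031]
orientation: [-3.142, -0.005, 0.0]
contact_force: [0.5, 0.6, -2.2]
grip_width: 0.0505
gripper_force: 52.6
```

apply_moves(
  rows=[
    [0,0,0.004,0,0,0],
    [0,0,0.008,0,0,0],
    [0,0,0.012,0,0,0],
    [0,0,0.012,0,0,0],
  ],
)

```text
clock: 22.55
tcp_pos: [0.5838, -0.0732, 0.0284]
orientation: [3.141, 0.004, 0.001]
contact_force: [0.1, 0.3, 0.6]
grip_width: 0.0501
gripper_force: 52.8
```

apply_moves(
  rows=[
    [0,0,0.004,0,0,0],
    [0,0,0.004,0,0,0],
  ],
)

```text
clock: 22.8
tcp_pos: [0.5844, -0.0733, 0.0283]
orientation: [3.141, 0.004, 0.003]
contact_force: [-2.6, 0.0, 7.4]
grip_width: 0.0507
gripper_force: 53.7
```

apply_moves(
  rows=[
    [0,0,0,0,0,0],
    [0,0,0,0,0,0],
    [0,0,0,0,0,0],
  ],
  claw=1,
)

```text
clock: 23.18
tcp_pos: [0.5834, -0.0731, 0.027]
orientation: [-3.142, -0.004, 0.0]
contact_force: [0.2, 0.1, 0.6]
grip_width: 0.0854
gripper_force: 0.0
```

apply_moves(
  rows=[
    [0,0,-0.12,0,0,0],
    [0,0,-0.32,0,0,0],
    [0,0,-0.54,0,0,0],
    [-0.1,-0.2,-0.7,0,0,0],
    [-0.22,-0.4,-0.74,0,0,0],
  ],
)

```text
clock: 23.8
tcp_pos: [0.5306, 0.0254, 0.2142]
orientation: [-3.141, -0.0, -0.008]
contact_force: [0.8, 1.1, -0.1]
grip_width: 0.0856
gripper_force: 0.0
```

apply_moves(
  rows=[
    [-0.12,-0.2,0,0,0,0],
    [-0.25,-0.42,0,0,0,0],
    [-0.35,-0.64,0,0,0,0],
    [-0.38,-0.84,0,0,0,0],
    [-0.38,-0.94,0,0,0,0],
  ],
)

```text
clock: 24.42
tcp_pos: [0.4322, 0.2626, 0.2119]
orientation: [-3.141, -0.011, -0.001]
contact_force: [0.9, -0.2, -0.1]
grip_width: 0.0857
gripper_force: 0.0
```

apply_moves(
  rows=[
    [0,0,0,0,0,0],
    [0,0,0,0,0,0],
  ],
)

```text
clock: 24.68
tcp_pos: [0.4338, 0.2583, 0.2113]
orientation: [3.141, 0.003, -0.001]
contact_force: [-0.3, 0.3, -1.1]
grip_width: 0.0853
gripper_force: 0.0
```

Run:
```python
from fit import *
f=r.grab_frame("wrist"); save(f,"w5")
o=r.get_obs(); print(o["tcp_pos"],o["orientation"])
fit([f],["saucer_red","spice_jar"],near=60)
```

```text
[0.43392806 0.25793407 0.21130798] [ 3.14055066e+00  1.55599929e-03 -5.71607373e-04]
saucer_red 1 [0.5626 0.1862] [ 0.8 -3.7 -0.7 31. ]
spice_jar none
```

View pics/w5.png

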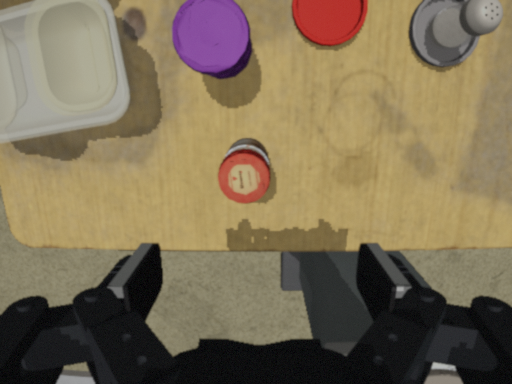

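Spice lid at (245,177); the purple decoy at (212,35) is well clear.

apply_moves(
  rows=[
    [0.004,-0.048,0.2,0,0,0],
    [0.004,-0.048,0.38,0,0,0],
    [0.004,-0.048,0.5,0,0,0],
    [0.004,-0.048,0.6,0,0,0],
    [0.004,-0.048,0.66,0,0,0],
  ],
)

```text
clock: 25.45
tcp_pos: [0.4346, 0.2703, 0.0455]
orientation: [3.141, 0.002, -0.002]
contact_force: [0.0, 0.3, 1.1]
grip_width: 0.0855
gripper_force: 0.0
```

apply_moves(
  rows=[
    [0,0,0.03,0,0,0],
    [0,0,0.035,0,0,0],
    [0,0,0.035,0,0,0],
  ],
)

```text
clock: 25.82
tcp_pos: [0.4352, 0.2718, 0.0385]
orientation: [-3.141, -0.004, -0.002]
contact_force: [-0.2, 0.3, -0.3]
grip_width: 0.0855
gripper_force: 0.0
```

apply_moves(
  rows=[
    [0,0,0,0,0,0],
    [0,0,0,0,0,0],
    [0,0,0,0,0,0],
    [0,0,0,0,0,0],
    [0,0,0,0,0,0],
  ],
  claw=0.3,
  newtons=30,
)

```text
clock: 26.45
tcp_pos: [0.435, 0.2717, 0.0383]
orientation: [-3.141, -0.004, -0.001]
contact_force: [-1.0, -0.3, 5.6]
grip_width: 0.0435
gripper_force: 30.2
```

apply_moves(
  rows=[
    [0,0,-0.08,0,0,0],
    [0,0.05,-0.22,0,0,0],
    [0,0.2,-0.34,0,0,0],
    [0.05,0.32,-0.36,0,0,0],
    [0.2,0.338,-0.36,0,0,0],
  ],
  newtons=40,
)

```text
clock: 27.08
tcp_pos: [0.4842, 0.1843, 0.1281]
orientation: [3.139, 0.002, -0.001]
contact_force: [0.9, 1.0, -1.1]
grip_width: 0.0434
gripper_force: 41.1
```

apply_moves(
  rows=[
    [0.18,0,0,0,0,0],
    [0.36,0,0,0,0,0],
    [0.428,0,0,0,0,0],
    [0.428,0,0,0,0,0],
    [0.428,0,0,0,0,0],
  ],
)

```text
clock: 27.7
tcp_pos: [0.5904, 0.1875, 0.1273]
orientation: [3.141, 0.006, -0.003]
contact_force: [0.3, 0.0, -0.7]
grip_width: 0.0435
gripper_force: 41.1
```

Run:
```python
from fit import *
f=r.grab_frame("scene");g=r.grab_frame("side")
o=r.get_obs(); t=o["tcp_pos"]; print(t,o["orientation"],o["grip_width"],o["gripper_force"])
D["spice_jar"]=(.0225,.106,t[2]-.038,t[0],t[1])
fit([f,g],["spice_jar"])
w=r.grab_frame("wrist"); save(w,"w6"); fit([w],["saucer_red"],near=60)
```

```text
[0.59062865 0.18761145 0.12775858] [ 3.14128512e+00  5.99127568e-03 -1.30079090e-03] 0.04346086908882359 41.111827975837514
spice_jar 2 [0.5884 0.1869] [-6.6 -1.1  0.1 -0. ] [ 0.7  0.7  1.3 -0.6]
saucer_red 1 [0.5977 0.1868] [ 2.2 -5.4 -2.2 12.9]
```

View pics/w6.png

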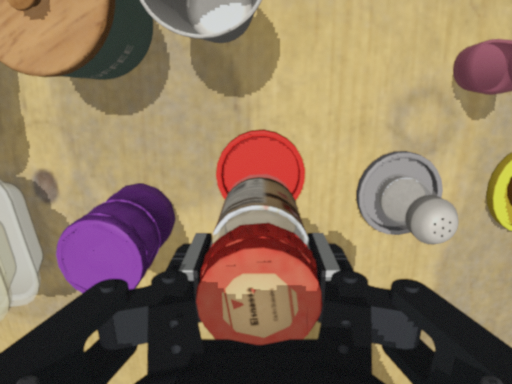

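The spice jar hangs over the red saucer (261,172). The purple decoy's nearest edge is about 75 mm from the saucer centre. I'll open only partly when releasing.

apply_moves(
  rows=[
    [0.008,0,0.12,0,0,0],
    [0.008,0,0.22,0,0,0],
    [0.008,0,0.29,0,0,0],
    [0.008,0,0.322,0,0,0],
    [0.008,0,0.33,0,0,0],
  ],
)

```text
clock: 28.62
tcp_pos: [0.594, 0.1875, 0.0453]
orientation: [-3.142, -0.004, -0.0]
contact_force: [-0.1, -0.2, -1.1]
grip_width: 0.0436
gripper_force: 41.1
```

apply_moves(
  rows=[
    [0,0,0.004,0,0,0],
    [0,0,0.008,0,0,0],
    [0,0,0.012,0,0,0],
    [0,0,0.012,0,0,0],
  ],
)

```text
clock: 29.12
tcp_pos: [0.594, 0.1874, 0.0425]
orientation: [-3.142, -0.004, -0.0]
contact_force: [-0.7, -0.4, -1.6]
grip_width: 0.0438
gripper_force: 41.1
```

apply_moves(
  rows=[
    [-0.005,0,0.003,0,0,0],
    [-0.005,0,0.006,0,0,0],
    [-0.005,0,0.006,0,0,0],
  ],
)

```text
clock: 29.5
tcp_pos: [0.594, 0.1874, 0.0423]
orientation: [-3.141, -0.004, -0.004]
contact_force: [-0.4, -1.1, 6.7]
grip_width: 0.0435
gripper_force: 41.8
```

apply_moves(
  rows=[
    [0,0,0,0,0,0],
    [0,0,0,0,0,0],
    [0,0,0,0,0,0],
  ],
  claw=0.75,
)

```text
clock: 29.88
tcp_pos: [0.5924, 0.1874, 0.0406]
orientation: [3.141, 0.005, -0.001]
contact_force: [-0.2, -0.3, 0.5]
grip_width: 0.0641
gripper_force: 0.0
```

apply_moves(
  rows=[
    [0,0,-0.1,0,0,0],
    [0,0,-0.32,0,0,0],
    [0,0,-0.54,0,0,0],
    [-0.1,0,-0.76,0,0,0],
    [-0.3,0.1,-0.9,0,0,0],
  ],
)

```text
clock: 30.5
tcp_pos: [0.521, 0.1656, 0.2668]
orientation: [-3.139, -0.008, -0.006]
contact_force: [-0.4, -0.6, 0.3]
grip_width: 0.064
gripper_force: 0.0
```

apply_moves(
  rows=[
    [-0.1,0.2,-0.1,0,0,0],
    [-0.2,0.4,-0.2,0,0,0],
    [-0.2,0.62,-0.3,0,0,0],
    [-0.2,0.7,-0.3,0,0,0],
    [-0.2,0.7,-0.3,0,0,0],
  ],
)

```text
clock: 31.12
tcp_pos: [0.4706, -0.0131, 0.339]
orientation: [3.141, -0.001, 0.0]
contact_force: [1.1, 0.8, -0.2]
grip_width: 0.0644
gripper_force: 0.0
```

Run:
```python
from fit import *
for n,v in dict(spice_jar=(.0225,.106,.004,.593,.187),chilli_jar=(.0325,.094,.004,.589,-.197),mustard_jar=(.027,.085,.004,.583,-.073),shaker=(.022,.09,.004,.576,.063)).items(): D[n]=v
f=r.grab_frame("wrist"); print(r.get_obs()["tcp_pos"])
fit([f],near=60); save(f,"w7")
```

```text
[ 0.47051763 -0.01133124  0.33874447]
spice_jar 1 [0.5954 0.1892] [-0.5 -0.2  0.6  0.3]
chilli_jar 1 [ 0.5891 -0.1966] [-2.5 -0.4  1.7  0.5]
mustard_jar 1 [ 0.5791 -0.0722] [-0.4 -1.7  0.3  4.2]
shaker 1 [0.5713 0.0613] [-2.  -1.6  5.2  4. ]
saucer_red 1 [0.5907 0.1846] [-1.1 -0.9  1.1  1.1]
saucer_black 1 [ 0.5868 -0.1912] [-4.2  0.5  4.7 -0.5]
saucer_yellow 1 [ 0.5835 -0.0707] [-1.2 -1.5  1.2  1.8]
saucer_grey 1 [0.5734 0.0604] [ 0.3  0.5 -0.3 -0.5]
garlic 1 [ 0.4464 -0.1428] [-5.8 -4.3  2.9  4.1]
tin 1 [ 0.4506 -0.2858] [-0.9  0.7  0.9 -0.6]
```

View pics/w7.png

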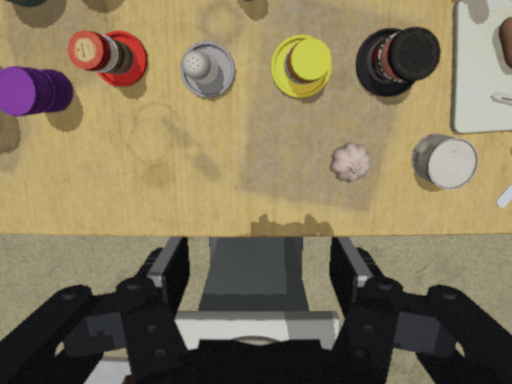

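All four containers stand centred in their saucers: spice at (120,58), shaker (207,70), mustard (301,67) and chilli (388,62). The garlic and tin are where they were.

```bash
python3 -c "
from bench import r
print(r.hand_in())"
```

```text
the job is handed in; nothing more can be done
None
```

I handed in the job at about 31 s: the last wrist picture showed all four containers upright in their matching saucers, within about 7 mm of centre, and the garlic and tin where they stood. The hand-in returned no verdict.

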